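# Set and wedge-lock the fence of a foam cutter

### The arm

A 6-joint arm with a two-finger parallel gripper is mounted at the origin on the work surface. World frame = base frame: x ahead of the robot, y to its left, z up, the work surface at z = 0. Lengths are in m, angles in degrees, forces in N, time in s.
With the tool pointing down it reaches from about 0.3 to 0.75 m from the base axis. Payload 8.5 kg.
Tool frame: the origin (TCP) lies midway between the tips of the shut fingers; the grasp point (between the pads) lies 19 mm behind it (env.tcp_to_grasp is the z of the grasp point in the tool frame, in m); z points along the fingers, y is the line along which they close (so a half turn about z gives the same grasp; the last joint's range is limited). The gripper opens to 85 mm and grips with 20 to 120 N. Pads are 22 mm wide; open, the fingers measure 114 mm over their backs; the gripper's body (76 mm by 85 mm) begins 54 mm behind the grasp point. The pads swing forward as they close: fully open they stand 13 mm farther back than shut.
Start: joints at [-12.336, 21.807, 74.336, -0, 83.858, -12.336], TCP at [0.55, 0, 0.231] pointing down, gripper open.
Joint ranges: [-178.18, 178.18], [-50.72, 133.34], [12.68, 142.11], [-81.47, 261.47], [9.98, 163.14], [-165.26, 165.26]. Speed limits (degrees/s): [136.94, 136.94, 180, 180, 180, 180].

### API

Orientations are given as a 3x3 rotation matrix whose columns are the frame's x, y, z axes.
In Python, from rig import env, imaging, job, models gives the robot as it stands. The module is installed in compiled form; this text tells all that it offers.
- The arm moves only by the tool jog_arm, never from a script. Its argument "plan" is text: rows parted by semicolons, each of 7 numbers parted by spaces: the turn, a rotation vector about the tool's x, y, z in degrees, then the shift along the tool's x, y, z in cm, then the closure in counts, from 0 (fully open) to 255 (shut). In form: rx ry rz x y z claw; .... A call has 1 to 10 rows; each row shifts and turns the commanded pose from where the row before left it, along the tool's axes as they then stand; what a row does not reach is not made up. A row lasts 1/12 s, in which the tool goes at most 41.7 mm and 7.16 degrees, less where a joint would pass 70% of its speed; a pose out of reach is approached as far as the arm can. A call with a gripper value outside its range is refused whole. The fingers move at their own pace and stop on an object; "grip_force" is the grip in N (left out, the last holds). Time passes only in rows, so rows that do not move let the fingers close. It gives the time, the measured TCP pose, the force, the opening and the grip force at its end, in the units of the state.
- env.observe(): the state, without advancing time (a new reading comes with each control period).
- imaging.get_image(name): name is "scene" or "side" or "wrist"; returns a dict with "pixels" (420x560x3 uint8, red, green, blue), "depth" (420x560 float32, m along the optical axis (not along the pixel's ray), 0 where there is no reading), "fov_y" (degrees; the focal length in pixels is half the picture's height over the tangent of half this angle, whatever the lens; pixels are square), "cx", "cy" (the principal point, pixels), "world_from_camera" (4x4, takes a point from camera to world coordinates). Camera axes: x right, y down, z forward; pixel columns grow to the right and rows downward; lengths in m; the calibration is good to about 2 mm. The wrist camera is an equidistant fisheye: a pixel r from the principal point sees the ray r / f radians off the axis. A picture is of the moment at which its call begins.
- job.close_job(): hands the job in; it is judged then, once.
Trained networks look in the newest picture that a camera, given by its name, has taken for a name from the list of things; names that differ only in an ending like _2 or _b are one class to them, and where a whole thing is asked for, a point or a joint stands for the part that bears it (a point fixed in the world has none). Each returns a list of dicts, best first, with "confidence" (0 to 1); they miss things now and then, are a little off and sometimes report something else, mostly with a low value. They report only what shows in the picture. A call takes as long as a camera call. They do not tell look-alikes from the thing itself.
- models.outline_of(camera, query): "region" (420x560 bool, what is visible of it) and "bbox" ([centre column, centre row, width, height] in pixels, round what is visible of it).
- models.tip_of(camera, query): "at" ([column, row] in pixels: a listed point, or the origin of a listed thing).
The state is a dict: "time_s": time; "q": joint angles; "qvel": joint speeds; "joint_efforts": joint torques, N m; "position": TCP position; "tool_rot": TCP orientation; "ft_force": force on the tool from outside, world axes, zero at the start; "wrist_torque": the same for the moment, N m; "grip_width": finger opening in m; "gripper_force": force on a finger pad.
Only numpy, scipy, OpenCV 4.12 (cv2) and the standard library are available. Lean on these libraries where they do the work, as an engineer would, in place of code of your own. Each camera call takes 0.05 s, during which the arm holds its last target. There are 200 camera calls.

### The job

On the green hot-wire foam cutter, slide the fence over until its face just touches the blue foam blank, leaving the blank where it is because it is already lined up with the wire. Then push the red thumb wedge firmly in along its ramp until it jams the fence bar fast, and let go, without disturbing the other things.

Things in the scene. Friction and masses are not known exactly. Their poses are not given: they have to be found in the camera images.
- cutter: Hot-wire foam cutter fixed to the bench: green cabinet 300 (x) x 400 (y) x 95 mm high. Origin at the centre of its underside; x points away from its front panel (knob side), y to the left seen from the front, z up. Its top is the gridded bed, z = 95 mm. All coordinates below are in this frame, in mm.
- wire (a point): Foot of the upright copper wire, on the bed at x 55, y 75. The wire hangs from a thin bow arm at z 302 that runs back to a column at x 128, y 75. Fixed.
- guide_block (a point): Centre of the top of the dark steel guide block (60 x 68 mm, top at z 137; x -130 to -70, y -179 to -111), fixed on the bed. The fence bar runs through it along y, and the red wedge sits in its slot across the bar.
- fence (a joint): Slide of the fence, m, 0 to 0.13, growing to +y. Aluminium blade with a black top strip across the bed: 10 mm thick (y), x -110 to 110, z 96 to 131; its left (+y) face is at y = -45 mm + joint. Bolted at its front to a steel bar (x -110 to -90, top z 110) that runs to -y through the guide block and out past the cutter's right side. Moves at about 2 N and stays where it is left.
- fence_face (a point): Point on the left (+y) face of the fence blade, at x -10 and 18 mm above the bed; moves with the fence, axes parallel to the cutter's.
- wedge (a joint): Slide of the red thumb wedge, m, 0 to 0.034, growing as it is pushed in to +x; its ramp (1 in 6) leads it down on to the bar. About 3 N up to 0.026, where it meets the bar, then it stiffens: 10 N drives it to about 0.0278, 20 N to about 0.029. Jammed beyond 0.0275; it then stays by itself. It works across the bar and does not shift the fence.
- wedge_tab (a point): Centre of the front (-x) face of the wedge's upright red thumb tab, the face to push; axes parallel to the cutter's. Tab 24 mm wide (y), 10 mm thick (x, behind this face), from 20 mm below this point to 16 mm above it. At joint 0 the face is 26 mm in front of the cabinet's front edge, when jammed about level with it.
- blank: Light-blue foam blank, 75 (x) x 80 (y) x 45 mm high, 40 to 90 g, loose on the bed in front of the wire with its sides parallel to the fence; origin at the centre of its underside, axes parallel to the cutter's (within 0.6 degree). A light push shoves it.
- blank_side (a point): Point on the right (-y) face of the blank, which faces the fence: middle of its length, 18 mm above the bed. The gap still to close is this point's y minus that of fence_face, in the cutter frame.
- offcut: White foam offcut 50 x 40 x 25 mm, loose on the bed at its rear right; origin at the centre of its underside. Leave alone.
- marker_a: Black square marker pen 130 x 19 x 19 mm lying on the bench to the right of the cutter; origin under its middle, x along it. Leave alone.
- marker_b: Black square marker pen like the other, lying on the bench to the right of the cutter and nearer the robot. Leave alone.
- sanding_block: Cork sanding block 100 x 60 x 25 mm on the bench to the left of the cutter; origin at the centre of its underside. Leave alone.
Things that resemble listed ones, but are neither listed nor needed, are in the scene too. There is more than one size of the blank; the one meant has the size given above.

How it is judged:
By the outcome, as a careful person would: the job done as asked, in the order asked, and still so for the second after the job is handed in, with the robot touching nothing.
It also fails if it takes over 46 s, if anything falls off the work surface, if the arm or the gripper's body presses on something with over 40 N, if the wrist force passes 120 N, or if a joint passes its speed limit or range.

## Working session

There is one attempt and no reset: what is moved stays moved. The work goes in short steps, Python scripts to look and compute and a tool call to move; the robot and the scene stay as the last step left them, time stands still between calls to the robot, and variables do not carry over. Pictures are saved under pics/ and viewed, at most 10 in all, crops included, and the job is handed in when it is done.

Besides the shell and the picture viewer there is one more tool, called after "Request:" by a JSON object that holds its "api" and its "payload". jog_arm: Moves the arm, as the interface text tells. Its arguments: {"type":"object","properties":{"plan":{"type":"string"},"grip_force":{"type":"number"}},"required":["plan"]}

```bash
mkdir -p pics; cat > h.py <<'E'
import numpy as np, cv2
from rig import env, imaging, job, models
def ray(im,u,v):
    f=im["pixels"].shape[0]/2/np.tan(np.radians(im["fov_y"]/2))
    return np.array([(u-im["cx"])/f,(v-im["cy"])/f,1.0])
def pix2w(im,u,v,z=None,fish=False):
    "depth-based, or intersect with world plane z"
    f=im["pixels"].shape[0]/2/np.tan(np.radians(im["fov_y"]/2))
    a=np.array([(u-im["cx"])/f,(v-im["cy"])/f])
    if fish:
        r=np.hypot(*a); d=np.r_[np.sin(r)*a/max(r,1e-9),np.cos(r)]; 
    else: d=np.r_[a,1.0]
    T=im["world_from_camera"]
    if z is None:
        D=im["depth"][int(round(v)),int(round(u))]; p=d/d[2]*D
        return T[:3,:3]@p+T[:3,3]
    w=T[:3,:3]@d; return T[:3,3]+w*(z-T[2,3])/w[2]
def save(im,name,crop=None,s=1):
    p=im["pixels"][...,::-1]
    if crop: p=p[crop[1]:crop[3],crop[0]:crop[2]]
    cv2.imwrite("pics/"+name,cv2.resize(p,None,fx=s,fy=s,interpolation=cv2.INTER_CUBIC))
E
python3 - <<'E'
from h import *
np.set_printoptions(precision=4,suppress=True)
ims={}
for c in("scene","side"):
    im=imaging.get_image(c); ims[c]=im; save(im,c+"0.png")
    print(c,im["world_from_camera"][:3,3],im["fov_y"])
    for q in("wire","guide_block","fence_face","wedge_tab","blank","blank_side","offcut","cutter","marker_a","sanding_block"):
        for d in models.tip_of(c,q)[:3]:
            u,v=d["at"]; 
            try: print(q,round(d["confidence"],2),np.round(d["at"],1),pix2w(im,u,v))
            except Exception as e: print(q,d["at"],e)
E
```

```text
scene [ 1.3171 -0.6306  1.0118] 42.495558425003374
wire 0.6 [312.7 228.4] [0.6884 0.0623 0.1032]
guide_block 0.65 [206.6 246. ] [ 0.5864 -0.1762  0.131 ]
fence_face 0.84 [266.8 238.1] [ 0.6601 -0.0599  0.1321]
wedge_tab 0.8 [174.5 236.4] [ 0.3906 -0.1491 -0.002 ]
wedge_tab 0.67 [279.9 226.8] [0.6377 0.0017 0.1118]
wedge_tab 0.47 [314.3 230.6] [0.6948 0.0615 0.101 ]
blank 0.97 [397.1 223.9] [0.7916 0.2657 0.0599]
blank 0.85 [287.5 223.6] [0.6577 0.0073 0.133 ]
blank_side 0.92 [277.2 228.8] [0.6293 0.0006 0.0999]
blank_side 0.62 [408.3 228. ] [0.8057 0.3008 0.0325]
offcut 0.88 [284.1 284.1] [ 0.7798 -0.1172  0.1217]
cutter 0.63 [275.6 267.4] [ 0.7147 -0.0825  0.0944]
marker_a 0.91 [125.3 349.4] [ 0.6207 -0.4297  0.0181]
marker_a 0.69 [101.4 285.2] [ 0.4269 -0.3795  0.0169]
sanding_block 0.59 [372.4 166.5] [0.5686 0.4399 0.0257]
side [ 0.0336 -1.1232  0.9962] 42.79755381103541
wire 0.97 [309.1 194.5] [0.6639 0.0113 0.1323]
guide_block 0.59 [318.6 241.6] [ 0.5909 -0.1808  0.1216]
guide_block 0.26 [306.3 236.7] [ 0.5597 -0.1701  0.1407]
fence_face 0.93 [317.7 214.1] [ 0.6522 -0.064   0.1149]
wedge_tab 0.54 [297.7 252.4] [ 0.5191 -0.202   0.1267]
blank 0.94 [285.9 172.4] [0.7214 0.2837 0.0422]
blank 0.92 [291.6 199.9] [ 0.5999 -0.0032  0.1408]
blank_side 0.96 [305.1 169.9] [0.7459 0.192  0.0959]
blank_side 0.87 [305.  199.3] [0.6461 0.0025 0.126 ]
offcut 0.65 [356.3 218.9] [ 0.7447 -0.1211  0.1071]
cutter 0.63 [306.8 238.7] [ 0.5607 -0.1714  0.1346]
marker_a 0.87 [368.2 334.2] [ 0.5964 -0.4271  0.0156]
marker_a 0.81 [287.7 343.5] [ 0.4091 -0.3729  0.0192]
sanding_block 0.81 [216.6 169.4] [0.5276 0.4448 0.0156]
```

View pics/scene0.png

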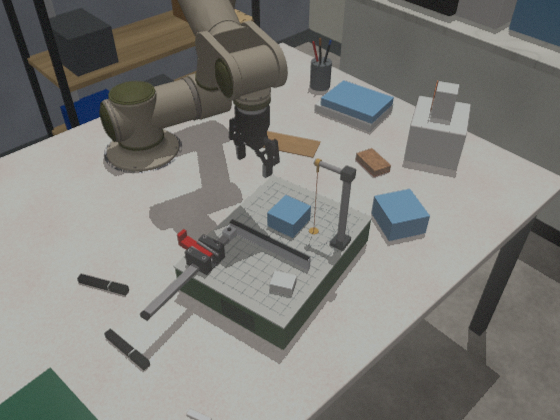

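View pics/side0.png

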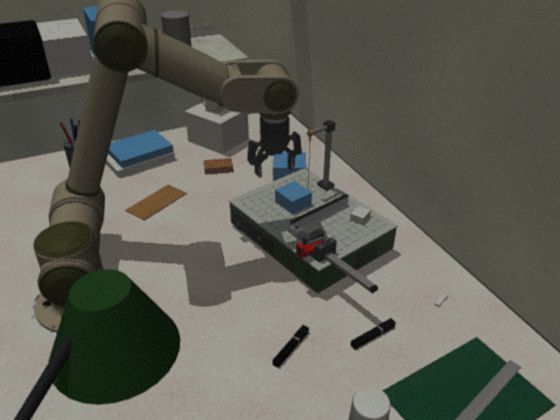

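Scene view: the cutter is at about (275,255), with the guide and red wedge at (200,245), the fence at (270,243), the blank at (289,215) and the wire foot at (313,230). I'll fit the cutter pose next.

```bash
cat >> h.py <<'E'
def cloud(im):
    H,W=im["depth"].shape; f=H/2/np.tan(np.radians(im["fov_y"]/2))
    v,u=np.mgrid[:H,:W]; D=im["depth"]
    P=np.stack([(u-im["cx"])/f*D,(v-im["cy"])/f*D,D],-1)
    T=im["world_from_camera"]; W_=P@T[:3,:3].T+T[:3,3]; W_[D==0]=np.nan; return W_
E
python3 - <<'E'
from h import *
np.set_printoptions(precision=4,suppress=True)
best=None
cl={c:cloud(imaging.get_image(c)) for c in("scene","side")}
for c in cl:
    P=cl[c].reshape(-1,3)
    m=(abs(P[:,2]-.095)<.006)&(P[:,0]>.4)&(P[:,0]<.95)&(abs(P[:,1]+.05)<.3)
    Q=P[m]; print(c,m.sum(),np.median(Q[:,2]))
    # largest connected blob on 5mm grid
    g=np.zeros((140,140),np.uint8); ij=((Q[:,:2]-[.3,-.4])/.005).astype(int); g[ij[:,1],ij[:,0]]=1
    g2=cv2.morphologyEx(g,cv2.MORPH_CLOSE,np.ones((3,3)))
    g2=cv2.morphologyEx(g2,cv2.MORPH_OPEN,np.ones((5,5)))
    n,l,s,_=cv2.connectedComponentsWithStats(g2); k=1+np.argmax(s[1:,4])
    Q=Q[l[ij[:,1],ij[:,0]]==k]
    r=cv2.minAreaRect((Q[:,:2]*1000).astype(np.float32)); print(r)
E
```

```text
scene 11359 0.09567279349807933
((652.8916625976562, -21.639739990234375), (304.14923095703125, 406.0798645019531), 13.800990104675293)
side 5879 0.094043055370709
((636.8140869140625, 32.71916198730469), (303.79736328125, 297.3157043457031), 13.538435935974121)
```

```bash
cat >> h.py <<'E'
C=np.array([.6529,-.0216]); YAW=13.7
def Rz():
    a=np.radians(YAW); return np.array([[np.cos(a),-np.sin(a)],[np.sin(a),np.cos(a)]])
def w2c(P):
    P=np.array(P,float); o=P.copy(); o[...,:2]=(P[...,:2]-C)@Rz(); return o*1000
def c2w(P):
    P=np.array(P,float)/1000; o=P.copy(); o[...,:2]=P[...,:2]@Rz().T+C; return o
E
python3 - <<'E'
from h import *
np.set_printoptions(precision=3,suppress=True)
s=env.observe(); print(s["position"],s["tool_rot"].__repr__() ,s["ft_force"])
for c in("scene","side"):
    im=imaging.get_image(c); K=w2c(cloud(im)); p=im["pixels"].astype(int)
    red=(p[...,0]>110)&(p[...,1]<60)&(p[...,2]<60)
    q=K[red]; q=q[(abs(q[:,0]+140)<80)&(abs(q[:,1]+145)<60)]; print(c,"red",len(q),np.nanpercentile(q,[3,50,97],axis=0))
    blue=(p[...,2]>p[...,0]+20)
    q=K[blue]; q=q[(abs(q[:,0])<150)&(abs(q[:,1])<190)&(q[:,2]>130)&(q[:,2]<160)]; print("blue top",len(q),np.nanpercentile(q,[2,50,98],axis=0), cv2.minAreaRect(q[:,:2].astype(np.float32)))
    q=K.reshape(-1,3); q=q[(q[:,0]>-105)&(q[:,0]<105)&(q[:,1]>-70)&(q[:,1]<-15)&(q[:,2]>124)&(q[:,2]<137)]; print("fence",len(q),np.percentile(q,[5,50,95],axis=0),np.polyfit(q[:,0],q[:,1],1))
    q=K.reshape(-1,3);q=q[(q[:,0]>-130)&(q[:,0]<-70)&(abs(q[:,1]+145)<50)&(q[:,2]>132)&(q[:,2]<145)]; print("guide",len(q),np.percentile(q,[5,50,95],axis=0))
im=imaging.get_image("wrist"); save(im,"wrist0.png"); print(im["world_from_camera"],im["fov_y"])
E
```

```text
[0.55  0.    0.231] array([[-0.,  1., -0.],
       [ 1.,  0., -0.],
       [-0., -0., -1.]]) [ 0.914 -0.035  0.878]
scene red 187 [[-163.702 -156.99   119.778]
 [-138.739 -144.165  128.278]
 [ -88.15  -136.916  151.203]]
blue top 817 [[-44.992  24.468 131.716]
 [ -7.251  59.751 140.276]
 [ 27.413 103.321 144.21 ]] ((-8.479907989501953, 65.10887145996094), (85.32401275634766, 76.8560562133789), 87.53314971923828)
fence 473 [[-96.47  -43.779 124.909]
 [  2.983 -39.299 130.719]
 [ 95.753 -31.39  133.914]] [  0.008 -38.61 ]
guide 433 [[-126.033 -178.754  132.757]
 [ -98.71  -154.774  137.21 ]
 [ -71.994 -114.906  140.693]]
side red 69 [[-169.366 -155.039  120.157]
 [-138.26  -143.584  127.041]
 [-102.586 -133.762  150.004]]
blue top 472 [[-51.721  24.173 130.927]
 [-17.207  59.539 138.39 ]
 [ 22.098 104.322 143.163]] ((-14.33230972290039, 64.74082946777344), (79.21218872070312, 91.25102996826172), 3.293595790863037)
fence 250 [[-95.799 -43.824 124.998]
 [ -2.629 -38.585 128.963]
 [ 90.1   -30.336 132.402]] [ -0.004 -37.878]
guide 248 [[-127.15  -178.306  132.684]
 [-102.808 -158.395  135.971]
 [ -76.681 -113.985  139.281]]
[[ 1.     0.    -0.     0.551]
 [ 0.    -0.948 -0.318  0.082]
 [-0.     0.318 -0.948  0.373]
 [ 0.     0.     0.     1.   ]] 65.70646984690485
```

View pics/wrist0.png

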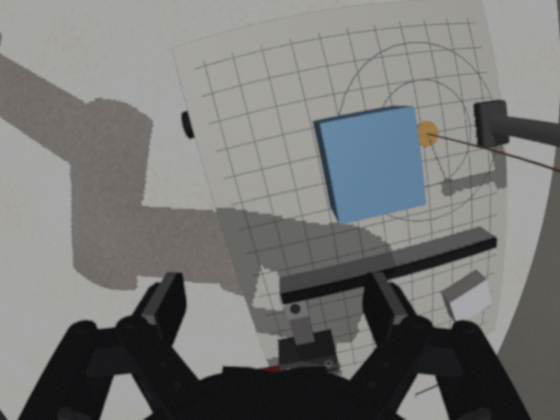

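Wrist view: blank at (372,165), wire foot at (427,133), fence strip from (283,290) to (495,240), offcut at (468,296). The estimates agree with the given heights, and the gap is about 55 mm. Moving to the right side of the fence, fingers shut.

Request:
{"api": "jog_arm", "payload": {"plan": "0 0 0 -1.85 1.22 0.85 255;0 0 0 -1.85 1.22 0.85 255;0 0 0 -1.85 1.22 0.85 255;0 0 0 -1.85 1.22 0.85 255;0 0 0 -1.85 1.22 0.85 255;0 0 0 -1.85 1.22 0.85 255;0 0 -3.425 0 0 0 255;0 0 -3.425 0 0 0 255;0 0 -3.425 0 0 0 255;0 0 -3.425 0 0 0 255", "grip_force": 40}}

```text
time_s: 2.18
position: [0.6232, -0.1112, 0.1801]
tool_rot: [[-0.239, 0.971, -0.0], [0.971, 0.239, 0.0], [0.0, -0.0, -1.0]]
ft_force: [-0.5, -0.4, 0.1]
grip_width: 0.0003
gripper_force: 0.0
```

```bash
cat > g.py <<'E'
from h import *
np.set_printoptions(precision=2,suppress=True)
def cloudf(im):
    H,W=im["depth"].shape; f=H/2/np.tan(np.radians(im["fov_y"]/2))
    v,u=np.mgrid[:H,:W]; a=np.stack([(u-im["cx"])/f,(v-im["cy"])/f],-1); r=np.linalg.norm(a,axis=-1,keepdims=True)
    d=np.concatenate([np.tan(r)*a/np.maximum(r,1e-9),np.ones_like(r)],-1)
    P=d*im["depth"][...,None]; T=im["world_from_camera"]; W_=P@T[:3,:3].T+T[:3,3]; W_[im["depth"]==0]=np.nan; return W_
def gap(name=None):
    im=imaging.get_image("wrist"); s=env.observe()
    if name: save(im,name)
    K=w2c(cloudf(im)); p=im["pixels"].astype(int)
    print("tcp",w2c(s["position"]),"F",s["ft_force"],"t",s["time_s"])
    X=np.arange(-45,30,5.)
    blue=(p[...,2]>p[...,0]+20)&(abs(K[...,2]-140)<4)
    fen=(abs(K[...,2]-131)<3.5)&(K[...,1]<22)&(K[...,1]>-70)&~(p[...,2]>p[...,0]+20)
    bl=[];fe=[]
    for x in X:
        q=K[blue&(abs(K[...,0]-x)<3)]; bl.append(np.percentile(q[:,1],2) if len(q)>15 else np.nan)
        q=K[fen&(abs(K[...,0]-x)<3)]; fe.append(np.percentile(q[:,1],98) if len(q)>15 else np.nan)
    print("blank z",np.nanmedian(K[blue][:,2]),"fence z",np.nanmedian(K[fen][:,2]))
    print("blank edge",np.array(bl)); print("fence edge",np.array(fe))
    print("gap",np.nanmedian(np.array(bl)-fe))
    return im,K
E
python3 -c "
from g import *
im,K=gap('w1.png')"
```

```text
tcp [-50.05 -79.91 180.15] F [ 1.11  0.29 -0.27] t 2.2333
blank z 139.13396510557695 fence z 130.12726478926385
blank edge [26.54 26.6  26.65 26.49 26.6  26.19 26.38 26.31 26.44 26.33 26.36 26.37
 26.37 26.53 27.08]
fence edge [-31.06 -31.05 -31.1  -31.   -30.99 -30.89 -30.9  -31.3  -31.26 -31.15
 -31.07 -31.02 -31.32 -31.27 -31.  ]
gap 57.59800833270414
```

View pics/w1.png

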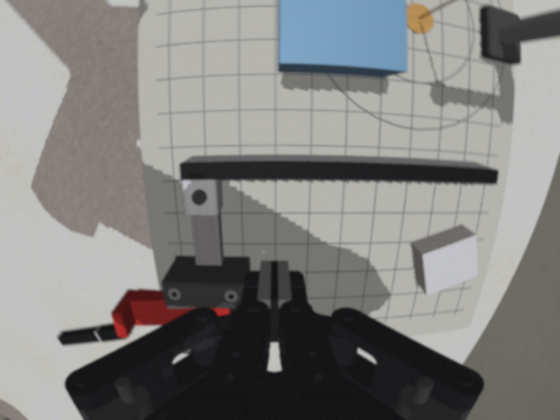

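Wrist view: fence strip level from (182,170) to (497,177), blank's right edge at rows 65–75, fingertips at (274,265) over clear bed. Gap is about 57.6 mm. Descending and approaching.

Request:
{"api": "jog_arm", "payload": {"plan": "0 0 0 0 0 1.8 255;0 0 0 0 0 1.8 255;0 0 0 0 0 1.8 255;0 0 0 0 0 1.8 255;0 0 0 0.8 0 0 255;0 0 0 0.7 0 0 255;0 0 0 0.5 0 0 255;0 0 0 0 0 0 255"}}

```text
time_s: 2.9
position: [0.6188, -0.0903, 0.1099]
tool_rot: [[-0.238, 0.971, 0.002], [0.971, 0.238, -0.001], [-0.001, 0.002, -1.0]]
ft_force: [-0.7, 0.5, -0.0]
grip_width: -0.0
gripper_force: 0.0
```

Request:
{"api": "jog_arm", "payload": {"plan": "0 0 0 0.7 0 0 255;0 0 0 0.7 0 0 255;0 0 0 0.7 0 0 255;0 0 0 0.7 0 0 255;0 0 0 0.5 0 0 255;0 0 0 0 0 0 255;0 0 0 0 0 0 255"}}

```text
time_s: 3.48
position: [0.6102, -0.0588, 0.1081]
tool_rot: [[-0.237, 0.971, -0.001], [0.971, 0.237, 0.001], [0.001, -0.001, -1.0]]
ft_force: [-0.0, -0.4, -1.4]
grip_width: 0.0002
gripper_force: 0.0
```

```bash
python3 -c "
from g import *
im,K=gap('w2.png')"
```

```text
tcp [-50.29 -26.41 107.99] F [-0.2   0.34 -0.2 ] t 3.5333
blank z 139.15268859450552 fence z 130.1073511234663
blank edge [28.05 27.98 27.98 27.9  27.71 27.75 27.83 27.86 27.66 27.76 27.88 27.76
 27.64 27.63 27.59]
fence edge [-3.68 -3.72 -3.75 -3.87 -3.94 -4.03 -3.66 -3.81 -3.97 -3.85 -3.81 -3.92
 -3.89 -3.98 -3.83]
gap 31.674309972059998
```

View pics/w2.png

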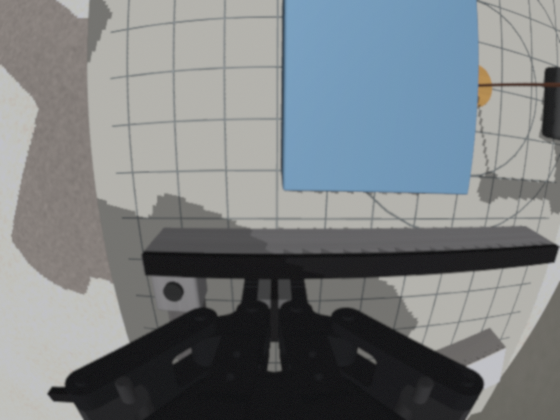

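Wrist view: fence strip with its grey left face at rows 230–255, blank edge at about row 190, blank still in place. I'll close most of the gap, then back off so the camera sits directly over the gap.

Request:
{"api": "jog_arm", "payload": {"plan": "0 0 0 0.6 0 0 255;0 0 0 0.6 0 0 255;0 0 0 0.6 0 0 255;0 0 0 0.5 0 0 255;0 0 0 0.3 0 0 255;0 0 0 0 0 0 255;0 0 0 0 0 0 255"}}

```text
time_s: 4.12
position: [0.6044, -0.0337, 0.1085]
tool_rot: [[-0.237, 0.971, 0.0], [0.971, 0.237, 0.001], [0.001, 0.0, -1.0]]
ft_force: [0.2, -0.9, -0.5]
grip_width: 0.0001
gripper_force: 0.0
```

```bash
cat > e.py <<'E'
from g import *
def edges(name=None,crop=None):
    "column-wise image edges: blank's right top edge (z140), fence left top edge (z131); y in cutter mm"
    im=imaging.get_image("wrist"); s=env.observe()
    if name: save(im,name,crop,2 if crop else 1)
    K=w2c(cloudf(im)); p=im["pixels"].astype(int)
    print("tcp",w2c(s["position"]),"cam",w2c(im["world_from_camera"][:3,3]),"t",s["time_s"])
    blue=(p[...,2]>p[...,0]+20)&(K[...,2]>136)
    fen=(abs(K[...,2]-131)<2.5)&~(p[...,2]>p[...,0]+20)
    B=[];F=[];X=[]
    for u in range(100,480,6):
        r=np.where(blue[:,u])[0]
        if len(r)<20: continue
        vb=r.max()+.5; b=w2c(pix2w(im,u,vb,.140,True))
        if not -42<b[0]<22: continue
        r=np.where(fen[int(vb):,u])[0]
        f=w2c(pix2w(im,u,int(vb)+r.min()-.5,.131,True))[1] if len(r) else np.nan
        X.append(b[0]);B.append(b[1]);F.append(f)
    X,B,F=map(np.array,(X,B,F))
    print("B",np.median(B),B.std(),"F",np.nanmedian(F),np.nanstd(F),"gap",np.nanmedian(F)*-1+np.median(B), "slopes",np.polyfit(X,B,1)[0],np.polyfit(X[~np.isnan(F)],F[~np.isnan(F)],1)[0])
    return im,K
E
python3 -c "
from e import *
edges(); gap()"
```

```text
tcp [-49.97  -0.55 108.48] cam [-49.02  81.24 250.27] t 4.1667
B 26.825492875645516 0.24248937069128682 F 21.91959485186604 0.20589682021345662 gap 4.905898023779475 slopes -0.00998937604454758 -0.009208245981495125
tcp [-49.99  -0.72 108.45] F [ 0.48  0.52 -0.01] t 4.2167
blank z 139.15145741790337 fence z 130.1269320904912
blank edge [28.88 28.81 28.85 28.35 28.24 28.48 28.64 28.32 28.25 28.26 28.26 28.3
 28.27 28.49 28.26]
fence edge [21.38 21.28 21.2  21.58 21.56 21.33 21.4  21.33 21.17 20.91 21.23 21.18
 21.18 21.34 20.96]
gap 7.142082252610994
```

Request:
{"api": "jog_arm", "payload": {"plan": "0 0 0 -1.5 0 0 255;0 0 0 -2 0 0 255;0 0 0 -2 0 0 255;0 0 0 0 0 0 255;0 0 0 0 0 0 255"}}

```text
time_s: 4.63
position: [0.6176, -0.0891, 0.1081]
tool_rot: [[-0.235, 0.972, -0.0], [0.972, 0.235, 0.0], [0.0, 0.0, -1.0]]
ft_force: [0.5, 0.5, 0.4]
grip_width: -0.0002
gripper_force: 0.0
```

```bash
python3 -c "
from e import *
edges('w3.png',(100,0,480,300)); gap()"
```

```text
tcp [-50.25 -56.26 108.17] cam [-49.1   24.37 249.92] t 4.6833
B 25.937975086312782 0.16571697118794476 F 21.71270711892884 1.4906995761422528 gap 4.225267967383942 slopes -0.006113044856927054 0.04981257281655899
tcp [-50.18 -55.67 108.24] F [-0.58 -0.84  0.12] t 4.7333
blank z 139.14955512794347 fence z 130.147209821461
blank edge [27.04 27.07 26.84 26.81 26.79 26.76 26.74 26.79 26.71 26.75 26.74 26.81
 26.87 26.7  26.78]
fence edge [21.62 21.31 21.39 21.55 21.38 21.5  21.44 21.39 21.43 21.43 21.37 21.36
 21.34 21.31 21.37]
gap 5.401800137750378
```

View pics/w3.png

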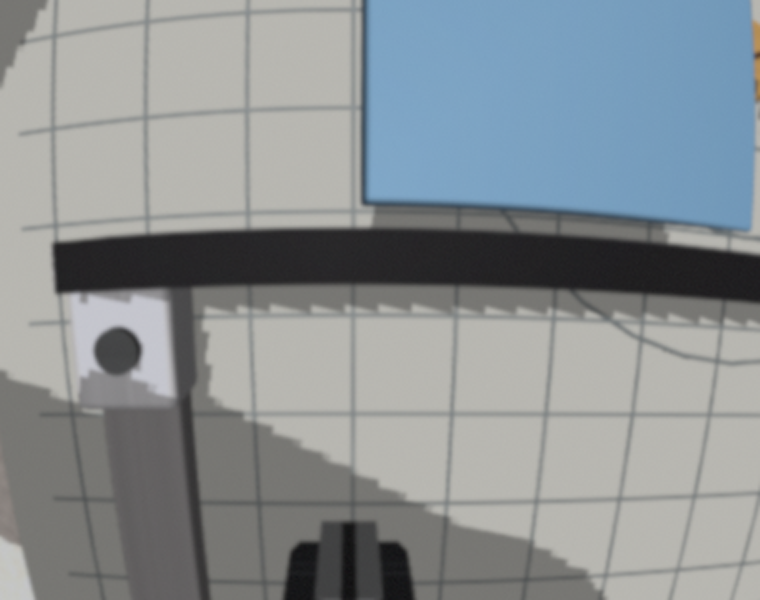

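Overhead view: strip at rows 232–285 (2x crop), blank edge at row ~207, leaving a strip of bed visible. Gap is about 4.4 mm. I'll advance the fence 3.5 mm further, back off and measure again.

Request:
{"api": "jog_arm", "payload": {"plan": "0 0 0 2 0 0 255;0 0 0 2 0 0 255;0 0 0 1 0 0 255;0 0 0 0.5 0 0 255;0 0 0 0.2 0 0 255;0 0 0 0.15 0 0 255;0 0 0 0 0 0 255;0 0 0 0 0 0 255"}}

```text
time_s: 5.4
position: [0.6038, -0.0313, 0.1083]
tool_rot: [[-0.236, 0.972, 0.0], [0.972, 0.236, 0.0], [0.0, 0.0, -1.0]]
ft_force: [1.0, 0.1, -0.4]
grip_width: -0.0002
gripper_force: 0.0
```

Request:
{"api": "jog_arm", "payload": {"plan": "0 0 0 -0.85 0 0 255;0 0 0 -1.5 0 0 255;0 0 0 -2 0 0 255;0 0 0 -1.5 0 0 255;0 0 0 0 0 0 255;0 0 0 0 0 0 255"}}

```text
time_s: 5.9
position: [0.6175, -0.0891, 0.108]
tool_rot: [[-0.235, 0.972, -0.0], [0.972, 0.235, 0.0], [0.0, -0.0, -1.0]]
ft_force: [-1.0, -0.0, -1.1]
grip_width: 0.0001
gripper_force: 0.0
```

```bash
cat > s.py <<'E'
from e import *
def sub(n=3):
    "subpixel: average columns, red-channel profile along the cutter y direction at z=131..140"
    for k in range(n):
        im=imaging.get_image("wrist"); p=cv2.cvtColor(im["pixels"],cv2.COLOR_RGB2BGR).astype(np.float32)
        T=im["world_from_camera"]; f=210/np.tan(np.radians(im["fov_y"]/2))
        ys=np.arange(5,40,.1); xs=np.arange(-38,20,2.)
        out={}
        for z in(131,140):
            g=np.stack(np.meshgrid(xs,ys),-1); w=c2w(np.concatenate([g,np.full(g.shape[:2]+(1,),z)],-1))
            c=(w-T[:3,3])@T[:3,:3]; r=np.hypot(c[...,0],c[...,1]); th=np.arctan2(r,c[...,2])
            u=im["cx"]+f*th*c[...,0]/r; v=im["cy"]+f*th*c[...,1]/r
            out[z]=cv2.remap(p,u.astype(np.float32),v.astype(np.float32),cv2.INTER_LINEAR).mean(1)
        R=out[131][:,2]; gx=np.gradient(cv2.GaussianBlur(R[:,None],(1,5),0)[:,0],.1)
        sat=lambda q:q[:,0]-q[:,2]
        S=sat(out[140]); hi=S[-40:].mean(); i=np.where(S<hi/2)[0].max(); B=ys[i]
        lo=R[(ys>12)&(ys<B-4)].min(); blk=np.where(R<lo+30)[0]; i=blk[blk<np.searchsorted(ys,B+1)]
        print("B",round(B,2),"F(dark end)",ys[i.max()],ys[i.min()],"tcp",w2c(env.observe()["position"]))
    j=(ys>B-8)&(ys<B+4)
    print(np.c_[ys[j],out[131][j][:,2],S[j]][::4])
E
python3 -c "
from s import *
sub(); edges('w4.png',(100,0,480,300))"
```

```text
B 26.1 F(dark end) 23.299999999999933 13.699999999999969 tcp [-50.28 -56.24 108.08]
B 26.1 F(dark end) 23.299999999999933 13.59999999999997 tcp [-50.18 -55.71 108.17]
B 26.1 F(dark end) 23.299999999999933 13.49999999999997 tcp [-50.1  -55.36 108.27]
[[ 18.1   33.93   0.67]
 [ 18.5   33.88   0.71]
 [ 18.9   34.09   0.64]
 [ 19.3   34.15   0.54]
 [ 19.7   33.98   0.71]
 [ 20.1   34.07   0.89]
 [ 20.5   34.17   0.55]
 [ 20.9   34.03   0.9 ]
 [ 21.3   34.26   0.74]
 [ 21.7   34.18   0.64]
 [ 22.1   34.12   0.79]
 [ 22.5   34.71   0.71]
 [ 22.9   40.32   0.77]
 [ 23.3   60.84   0.06]
 [ 23.7   90.58  -1.3 ]
 [ 24.1  110.91  -2.65]
 [ 24.5  113.2   -2.58]
 [ 24.9  103.41  -0.01]
 [ 25.3   97.15   3.12]
 [ 25.7   94.7   11.65]
 [ 26.1   90.62  33.67]
 [ 26.5   97.43  54.99]
 [ 26.9  110.57  65.28]
 [ 27.3  118.47  69.18]
 [ 27.7  120.95  69.97]
 [ 28.1  121.29  70.03]
 [ 28.5  121.22  70.13]
 [ 28.9  121.23  70.06]
 [ 29.3  121.21  69.92]
 [ 29.7  121.29  70.04]
 [ 30.1  121.27  70.13]]
tcp [-50.04 -55.21 108.33] cam [-49.08  26.19 250.07] t 6.1
B 25.95724285239011 0.1757393666691546 F 23.58156992858911 0.15903321766527306 gap 2.375672923800998 slopes -0.006948871720521607 -0.0037819249524445524
```

View pics/w4.png

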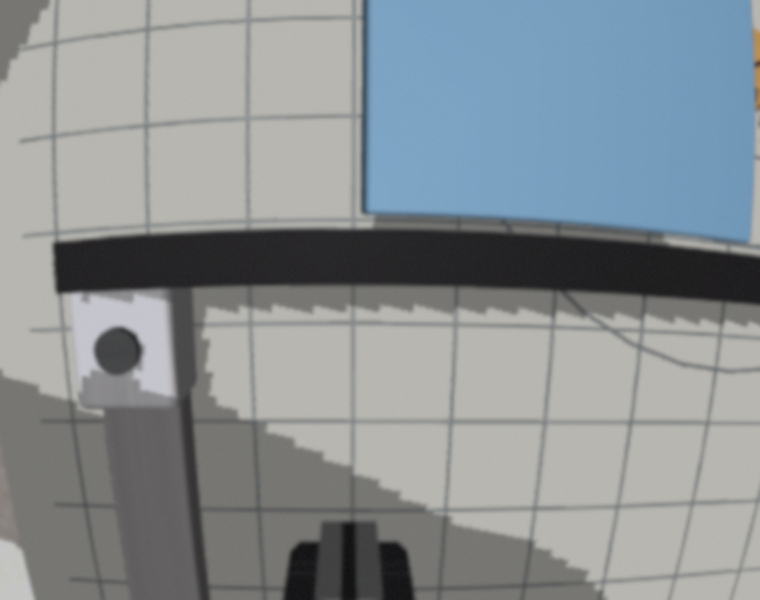

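The gap is now about 2.5 mm (face 23.5, blank edge 26.1) and the blank hasn't moved. I'll push another 2 mm, slowly.

Request:
{"api": "jog_arm", "payload": {"plan": "0 0 0 2 0 0 255;0 0 0 2 0 0 255;0 0 0 1 0 0 255;0 0 0 0.5 0 0 255;0 0 0 0.2 0 0 255;0 0 0 0.1 0 0 255;0 0 0 0.1 0 0 255;0 0 0 0.1 0 0 255;0 0 0 0.05 0 0 255;0 0 0 0 0 0 255"}}

```text
time_s: 6.93
position: [0.6034, -0.0294, 0.1084]
tool_rot: [[-0.236, 0.972, 0.001], [0.972, 0.236, -0.0], [-0.0, 0.0, -1.0]]
ft_force: [0.6, -2.6, 0.0]
grip_width: -0.0004
gripper_force: 1.0
```

Request:
{"api": "jog_arm", "payload": {"plan": "0 0 0 0 0 0 255;0 0 0 0 0 0 255;0 0 0 -0.85 0 0 255;0 0 0 -1.7 0 0 255;0 0 0 -2 0 0 255;0 0 0 -1.5 0 0 255;0 0 0 0 0 0 255;0 0 0 0 0 0 255;0 0 0 0 0 0 255"}}

```text
time_s: 7.68
position: [0.6173, -0.0876, 0.1081]
tool_rot: [[-0.236, 0.972, -0.001], [0.972, 0.236, 0.001], [0.001, -0.0, -1.0]]
ft_force: [-0.3, -0.4, 0.1]
grip_width: 0.0
gripper_force: 0.0
```

```bash
python3 -c "
from s import *
sub(); edges('w5.png',(100,0,480,300))"
```

```text
B 26.1 F(dark end) 25.19999999999993 15.399999999999963 tcp [-50.14 -55.34 108.23]
B 26.1 F(dark end) 25.19999999999993 15.399999999999963 tcp [-50.07 -55.21 108.33]
B 26.1 F(dark end) 25.19999999999993 15.399999999999963 tcp [-50.03 -55.15 108.38]
[[ 18.1   33.68   0.51]
 [ 18.5   33.92   0.69]
 [ 18.9   33.99   0.58]
 [ 19.3   33.98   0.64]
 [ 19.7   33.76   0.45]
 [ 20.1   33.93   0.66]
 [ 20.5   34.28   0.79]
 [ 20.9   34.04   0.7 ]
 [ 21.3   33.93   0.66]
 [ 21.7   34.13   0.73]
 [ 22.1   33.84   0.77]
 [ 22.5   33.97   0.65]
 [ 22.9   33.7    0.79]
 [ 23.3   32.77   0.75]
 [ 23.7   31.82   0.75]
 [ 24.1   29.89   0.73]
 [ 24.5   30.4    0.79]
 [ 24.9   41.28   0.73]
 [ 25.3   66.16   2.32]
 [ 25.7   86.1   11.05]
 [ 26.1   92.09  31.94]
 [ 26.5   99.62  53.68]
 [ 26.9  111.31  64.83]
 [ 27.3  118.38  68.84]
 [ 27.7  120.48  69.83]
 [ 28.1  120.74  69.84]
 [ 28.5  120.75  69.83]
 [ 28.9  120.81  69.81]
 [ 29.3  120.9   69.78]
 [ 29.7  120.91  69.85]
 [ 30.1  120.77  69.82]]
tcp [-50.   -55.16 108.39] cam [-49.05  26.45 250.16] t 7.8833
B 25.99978691146983 0.16119048504362612 F 25.429016760994386 0.1897331768108022 gap 0.5707701504754432 slopes -0.005048938524816289 -0.006122728666022913
```

The gap is down to about 0.7 mm. Pushing 0.8 mm more.

Request:
{"api": "jog_arm", "payload": {"plan": "0 0 0 2 0 0 255;0 0 0 2 0 0 255;0 0 0 1 0 0 255;0 0 0 0.6 0 0 255;0 0 0 0.2 0 0 255;0 0 0 0.15 0 0 255;0 0 0 0.1 0 0 255;0 0 0 0.05 0 0 255;0 0 0 0.03 0 0 255;0 0 0 0 0 0 255"}}

```text
time_s: 8.72
position: [0.6032, -0.0288, 0.1083]
tool_rot: [[-0.236, 0.972, 0.0], [0.972, 0.236, -0.0], [-0.001, 0.0, -1.0]]
ft_force: [0.5, -2.4, 0.1]
grip_width: -0.0005
gripper_force: 1.0
```

Request:
{"api": "jog_arm", "payload": {"plan": "0 0 0 0 0 0 255;0 0 0 0 0 0 255;0 0 0 -0.93 0 0 255;0 0 0 -1.7 0 0 255;0 0 0 -2 0 0 255;0 0 0 -1.5 0 0 255;0 0 0 0 0 0 255;0 0 0 0 0 0 255;0 0 0 0 0 0 255"}}

```text
time_s: 9.47
position: [0.6173, -0.0876, 0.1082]
tool_rot: [[-0.237, 0.972, -0.001], [0.972, 0.237, 0.0], [0.001, -0.0, -1.0]]
ft_force: [-0.2, 0.5, 0.5]
grip_width: 0.0004
gripper_force: 0.0
```

```bash
python3 -c "
from s import *
im,K=edges('w6.png',(180,60,480,180)); sub(2)
p=im['pixels'].astype(int); red=(p[...,0]>90)&(p[...,1]<60)&(p[...,2]<60)
q=K[red]; q=q[(abs(q[:,0]+140)<80)&(abs(q[:,1]+145)<60)]; print(len(q)); 
if len(q): print(np.nanpercentile(q,[3,50,97],axis=0))
for d in models.tip_of('wrist','wedge_tab')[:2]: print(d, w2c(pix2w(im,*d['at'],.13,True)))
" | tee o.txt | grep -v '^ *\[*\[ *[12][0-9.]* '
```

```text
tcp [-50.14 -55.35 108.23] cam [-49.13  25.81 249.97] t 9.5167
B 26.030184828959477 0.18245163771405076 F 25.755043514095604 0.17115559478553316 gap 0.2751413148638733 slopes -0.006757383244976235 -0.007019269555028706
B 26.0 F(dark end) 25.999999999999925 16.09999999999996 tcp [-50.05 -55.19 108.34]
B 26.0 F(dark end) 25.999999999999925 16.09999999999996 tcp [-50.02 -55.15 108.37]
 [ 30.   120.75  69.75]]
0
```

View pics/w6.png

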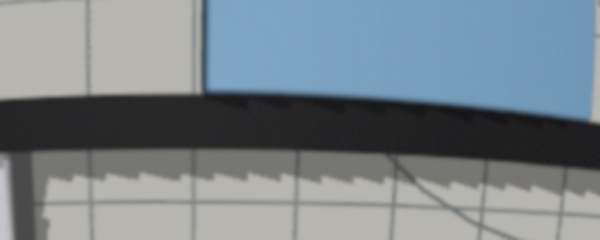

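Viewed: the blue edge meets the black strip all along, and the blank hasn't moved (26.0). The fence is touching. Raising now, moving round in front of the wedge and turning 90° so the finger sides do the pushing.

Request:
{"api": "jog_arm", "payload": {"plan": "0 0 0 0 0 -2.3 255;0 0 0 0 0 -2.3 255;0 0 0 0 0 -2.3 255;0 0 0 0 0 -2.3 255;0 0 0 -1.5 -2.75 0 255;0 0 0 -1.5 -2.75 0 255;0 0 0 -1.5 -2.75 0 255;0 0 0 -1.5 -2.75 0 255;0 0 0 -1.5 -2.75 0 255;0 0 0 -1.5 -2.75 0 255"}}

```text
time_s: 10.5
position: [0.4774, -0.2144, 0.2005]
tool_rot: [[-0.238, 0.971, 0.0], [0.971, 0.238, -0.0], [-0.0, 0.0, -1.0]]
ft_force: [-0.1, -0.2, 0.6]
grip_width: -0.0004
gripper_force: 0.0
```

Request:
{"api": "jog_arm", "payload": {"plan": "0 0 7 0 0 0 255;0 0 7 0 0 0 255;0 0 7 0 0 0 255;0 0 7 0 0 0 255;0 0 7 0 0 0 255;0 0 7 0 0 0 255;0 0 7 0 0 0 255;0 0 7 0 0 0 255;0 0 7 0 0 0 255;0 0 7 0 0 0 255"}}

```text
time_s: 11.33
position: [0.4785, -0.2137, 0.2005]
tool_rot: [[0.835, 0.55, 0.0], [0.55, -0.835, -0.0], [0.0, 0.0, -1.0]]
ft_force: [-0.4, 0.2, 0.4]
grip_width: 0.0
gripper_force: 0.0
```

Request:
{"api": "jog_arm", "payload": {"plan": "0 0 7 0 0 0 255;0 0 7 0 0 0 255;0 0 6 0 0 0 255;0 0 0 0 0 0 255;0 0 0 0 0 0 255"}}

```text
time_s: 11.75
position: [0.4785, -0.2139, 0.2004]
tool_rot: [[0.971, 0.24, 0.0], [0.24, -0.971, -0.0], [0.0, 0.0, -1.0]]
ft_force: [0.3, 0.2, 0.1]
grip_width: -0.0001
gripper_force: 0.0
```

```bash
python3 -c "
from e import *
im=imaging.get_image('wrist'); save(im,'w7.png'); s=env.observe(); print(w2c(s['position']),s['q'],s['ft_force'],s['time_s'])
R=np.array(s['tool_rot']); print(np.degrees(np.arctan2(R[1,0],R[0,0])))
K=w2c(cloudf(im)); p=im['pixels'].astype(int); red=(p[...,0]>80)&(p[...,1]<p[...,0]*.5)&(p[...,2]<p[...,0]*.5)
q=K[red]; q=q[(abs(q[:,0]+140)<80)&(abs(q[:,1]+145)<60)&(q[:,2]>100)]; print(len(q)); 
if len(q): print(np.nanpercentile(q,[1,50,99],axis=0)); t=q[q[:,2]>147]; print('tabtop',len(t),np.nanpercentile(t,[2,50,98],axis=0))
"
```

```text
[-214.95 -145.58  200.41] [-37.04  20.68  81.5    0.    77.81  39.04] [ 0.25  0.77 -0.8 ] 11.8
13.915466005646786
3798
[[-167.42 -155.8   118.26]
 [-134.97 -144.77  127.12]
 [ -84.96 -133.7   149.45]]
tabtop 551 [[-167.97 -155.14  147.24]
 [-163.48 -144.82  148.39]
 [-158.82 -134.51  149.94]]
```

View pics/w7.png

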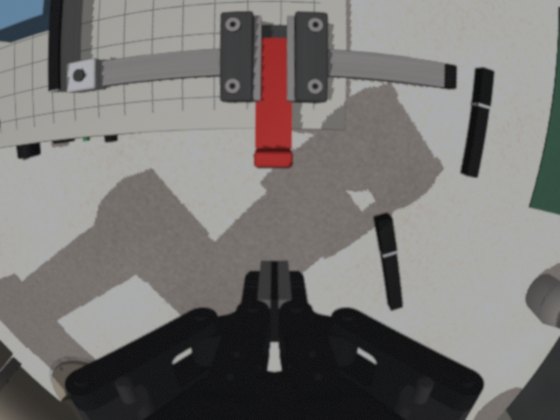

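Wrist view: red tab at (274,158), centred ahead of the fingertips (274,265). Its face is at x = -168, so the joint stands at about 8 mm. Descending and pushing.

Request:
{"api": "jog_arm", "payload": {"plan": "0 0 0 0 0 1.95 255;0 0 0 0 0 1.95 255;0 0 0 0 0 1.95 255;0 0 0 0 0 1.95 255;0 0 0 1.2 0 0 255;0 0 0 1.2 0 0 255;0 0 0 0.8 0 0 255;0 0 0 0.5 0 0 255;0 0 0 0 0 0 255"}}

```text
time_s: 12.55
position: [0.515, -0.2052, 0.1222]
tool_rot: [[0.971, 0.239, 0.0], [0.239, -0.971, 0.0], [0.0, -0.0, -1.0]]
ft_force: [0.5, 0.5, -0.1]
grip_width: 0.0
gripper_force: 0.0
```

Request:
{"api": "jog_arm", "payload": {"plan": "0 0 0 0.4 0 0 255;0 0 0 0.4 0 0 255;0 0 0 0.4 0 0 255;0 0 0 0.3 0 0 255;0 0 0 0.2 0 0 255;0 0 0 0 0 0 255"}}

```text
time_s: 13.05
position: [0.5314, -0.2013, 0.1224]
tool_rot: [[0.971, 0.237, 0.001], [0.237, -0.971, -0.0], [0.0, 0.0, -1.0]]
ft_force: [-0.9, 0.7, -0.6]
grip_width: -0.0002
gripper_force: 0.5
```

Request:
{"api": "jog_arm", "payload": {"plan": "0 0 0 0.1 0 0 255;0 0 0 0.1 0 0 255;0 0 0 0 0 0 255"}}

```text
time_s: 13.3
position: [0.5324, -0.2011, 0.1223]
tool_rot: [[0.972, 0.237, -0.002], [0.237, -0.972, -0.0], [-0.002, -0.0, -1.0]]
ft_force: [-5.5, -1.2, -0.9]
grip_width: 0.0001
gripper_force: 2.9
```

Force is rising to 5.6 N, so the wedge is meeting the bar. Continuing to about 20–25 N.

Request:
{"api": "jog_arm", "payload": {"plan": "0 0 0 0.1 0 0 255;0 0 0 0.1 0 0 255;0 0 0 0 0 0 255"}}

```text
time_s: 13.55
position: [0.5331, -0.2009, 0.1222]
tool_rot: [[0.972, 0.237, -0.004], [0.237, -0.972, -0.0], [-0.004, -0.001, -1.0]]
ft_force: [-12.1, -3.3, 0.3]
grip_width: -0.0002
gripper_force: 6.2
```

Request:
{"api": "jog_arm", "payload": {"plan": "0 0 0 0.1 0 0 255;0 0 0 0.1 0 0 255;0 0 0 0.1 0 0 255;0 0 0 0 0 0 255;0 0 0 0 0 0 255"}}

```text
time_s: 13.97
position: [0.5341, -0.2006, 0.1221]
tool_rot: [[0.972, 0.236, -0.009], [0.236, -0.972, -0.001], [-0.009, -0.002, -1.0]]
ft_force: [-22.2, -6.3, 5.2]
grip_width: 0.0002
gripper_force: 11.4
```

23 N is enough. Letting go: backing off and lifting.

Request:
{"api": "jog_arm", "payload": {"plan": "0 0 0 -0.7 0 0 255;0 0 0 -1.5 0 0 255;0 0 0 -2 0 0 255;0 0 0 -1.5 0 0 255;0 0 0 0 0 -2 255;0 0 0 0 0 -2 255;0 0 0 0 0 -2 255;0 0 0 0 0 -2 255;0 0 0 0 0 0 255"}}

```text
time_s: 14.72
position: [0.4842, -0.2142, 0.2067]
tool_rot: [[0.972, 0.237, 0.008], [0.237, -0.972, -0.005], [0.006, 0.007, -1.0]]
ft_force: [0.2, -1.9, 0.5]
grip_width: -0.0001
gripper_force: 0.0
```

```bash
python3 -c "
from e import *
im=imaging.get_image('wrist'); s=env.observe(); print(w2c(s['position']),s['ft_force'],s['time_s'])
K=w2c(cloudf(im)); p=im['pixels'].astype(int); red=(p[...,0]>80)&(p[...,1]<p[...,0]*.5)&(p[...,2]<p[...,0]*.5)
q=K[red]; q=q[(abs(q[:,0]+140)<80)&(abs(q[:,1]+145)<60)&(q[:,2]>100)]
t=q[q[:,2]>145]; print('tabtop',len(t),np.nanpercentile(t,[2,50,98],axis=0))
"
```

```text
[-210.07 -146.66  204.6 ] [-0.24 -0.72 -0.93] 14.7667
tabtop 146 [[-144.84 -154.54  145.01]
 [-141.   -146.48  145.33]
 [-136.6  -135.22  146.04]]
```

The tab top has moved in by about 23 mm and dropped about 4 mm, matching the 1-in-6 ramp, so the wedge is jammed. One last look over the gap from above.

Request:
{"api": "jog_arm", "payload": {"plan": "0 0 0 2.7 -1.5 0 255;0 0 0 2.7 -1.5 0 255;0 0 0 2.7 -1.5 0 255;0 0 0 2.7 -1.5 0 255;0 0 0 2.7 -1.5 0 255;0 0 0 2.7 -1.5 0 255;0 0 -7 0 0 0 255;0 0 -7 0 0 0 255;0 0 -7 0 0 0 255;0 0 -7 0 0 0 255"}}

```text
time_s: 15.6
position: [0.6187, -0.087, 0.2013]
tool_rot: [[0.742, 0.67, -0.0], [0.67, -0.742, 0.001], [0.0, -0.001, -1.0]]
ft_force: [-0.4, -0.3, 0.0]
grip_width: -0.0
gripper_force: 0.0
```

Request:
{"api": "jog_arm", "payload": {"plan": "0 0 -7 0 0 0 255;0 0 -7 0 0 0 255;0 0 -7 0 0 0 255;0 0 -7 0 0 0 255;0 0 -7 0 0 0 255;0 0 -7 0 0 0 255;0 0 -7 0 0 0 255;0 0 -7 0 0 0 255;0 0 -6 0 0 0 255;0 0 0 0 0 0 255"}}

```text
time_s: 16.43
position: [0.6185, -0.0873, 0.2015]
tool_rot: [[-0.24, 0.971, -0.0], [0.971, 0.24, 0.001], [0.001, -0.0, -1.0]]
ft_force: [0.1, 0.3, -0.3]
grip_width: 0.0
gripper_force: 0.0
```

```bash
python3 -c "
from s import *
edges('w8.png',(100,0,480,300)); sub(2)
" | grep -v '^ *\[*\[ *[12][0-9.]* '
```

```text
tcp [-48.96 -55.71 201.6 ] cam [-48.21  25.83 343.29] t 16.4833
B 26.022865882303645 0.25120975981758753 F 25.41544120419143 0.21801186870123818 gap 0.6074246781122135 slopes -0.004758122051569069 -0.006024113970460086
B 25.8 F(dark end) 25.899999999999928 16.19999999999996 tcp [-48.99 -55.74 201.72]
B 25.9 F(dark end) 25.999999999999925 16.19999999999996 tcp [-49.01 -55.74 201.86]
```

View pics/w8.png

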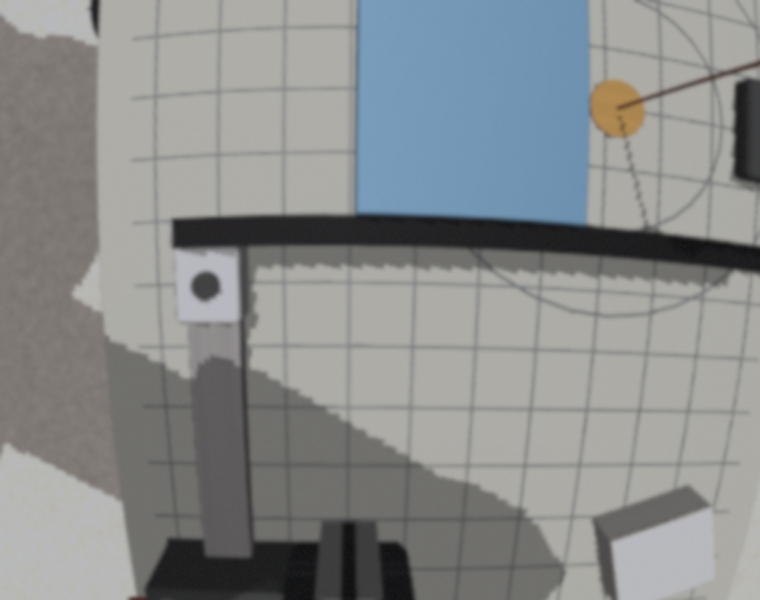

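Viewed: the fence strip (row ~220) meets the blank's edge all along, the wire foot at (617,108) is clear, the offcut at (655,545) hasn't moved, and the robot touches nothing. Handing in.

```bash
python3 -c "
from rig import job
print(job.close_job())"
```

```text
the job is handed in; nothing more can be done
None
```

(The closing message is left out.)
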